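# Clamp a dye sample in the shaker with a slip-clutch knob

## Robot

A 6-joint arm with a two-finger parallel gripper is mounted at the origin on the work surface. World frame = base frame: x ahead of the robot, y to its left, z up, the work surface at z = 0. Lengths are in m, angles in rad, forces in N, time in s.
With the tool pointing down it reaches from about 0.425 to 0.95 m from the base axis. Payload 3.5 kg.
Tool frame: the origin (TCP) lies midway between the tips of the shut fingers; the grasp point (between the pads) lies 19 mm behind it; z points along the fingers, y is the line along which they close (so a half turn about z gives the same grasp; the last joint's range is limited). The gripper opens to 85 mm and grips with 20 to 120 N. Pads are 22 mm wide; open, the fingers measure 114 mm over their backs; the gripper's body (76 mm by 85 mm) begins 54 mm behind the grasp point. The pads swing forward as they close: fully open they stand 13 mm farther back than shut.
Start: joints at [1.185, 0.286, 1.577, -0, 1.279, -0.15], TCP at [0.158, 0.656, 0.208] pointing down, gripper open.
Joint ranges: [-2.77, 2.77], [-0.9, 2.22], [0.21, 2.48], [-1.53, 4.67], [0.24, 2.81], [-2.84, 2.84]. Speed limits (rad/s): [2.79, 2.79, 3.14, 3.14, 3.14, 3.14].

## Interface

Orientations are given as a unit quaternion [x, y, z, w].
In Python, from plant import ctrl, cams, order gives the robot as it stands.
- The arm moves only by the tool move_arm, never from a script. Its argument "plan" is one flat list of numbers, 7 for each row, row after row: the shift along the world's x, y, z in mm, then the turn, a rotation vector about the world's x, y, z in degrees, then the finger opening in mm, from 0 to 85.4. A call has 1 to 12 rows; each row shifts and turns the commanded pose from where the row before left it; what a row does not reach is not made up. A row lasts 1/10 s, in which the tool goes at most 50 mm and 8.59 degrees, less where a joint would pass 70% of its speed; a pose out of reach is approached as far as the arm can. A call is refused whole if a number of a shift passes 50 or a number of a turn 8.59, either way. A call with a gripper value outside its range is refused whole. The fingers move at their own pace and stop on an object; "newtons" is the grip in N (left out, the last holds). Time passes only in rows, so rows that do not move let the fingers close. It gives the time, the measured TCP pose, the force, the opening and the grip force at its end, in the units of the state.
- ctrl.get_state(): the state, without advancing time (a new reading comes with each control period).
- cams.read_camera(name): name is "scene" or "top" or "wrist"; returns a dict with "color" (420x560x3 uint8, red, green, blue), "fov_y" (degrees; the focal length in pixels is half the picture's height over the tangent of half this angle, whatever the lens; pixels are square), "cx", "cy" (the principal point, pixels), "origin" and "orientation" of the camera in the world; the wrist camera has in their place "T_tool_cam" (4x4, takes a point from camera to tool coordinates, whose origin is the TCP and whose axes are the flange's). Camera axes: x right, y up, looking along -z (the intrinsics and any distortion apply to the point x, -y, -z); pixel columns grow to the right and rows downward; lengths in m; the calibration is good to about 2 mm. A picture is of the moment at which its call begins: read the wrist's pose just before it. There is no depth.
- order.sign_off(): hands the job in; it is judged then, once.
The state is a dict: "time": time; "qpos": joint angles; "dq": joint speeds; "joint_efforts": joint torques, N m; "eef_pos": TCP position; "tcp_rot": TCP orientation; "contact_force": force on the tool from outside, world axes, zero at the start; "wrist_torque": the same for the moment, N m; "opening": opening from 0.0 (shut) to 1.0 (fully open); "finger_force": force on a finger pad.
Only numpy, scipy, OpenCV 4.12 (cv2) and the standard library are available. Lean on these libraries where they do the work, as an engineer would, in place of code of your own. Each camera call takes 0.05 s, during which the arm holds its last target. There are 200 camera calls.

## Task

Stand the blue-capped dye bottle upright on the round rubber pad in the shaker's open clamp and let go of it, then turn the black knob clockwise, as often as needed, until the jaw has pushed the bottle home into the vee and the knob's clutch just begins to slip. Stop at that first slip, well within an eighth of a turn of slipping in all, and let go. Set the bottle down gently and leave the other things on the table where they stand.

Things in the scene. Friction and masses are not known exactly. Their poses are not given: they have to be found in the camera images.
- bottle_blue: amber glass bottle, 50 mm diameter, 112 mm tall, about 0.24 kg, with a round blue screw cap (34 mm diameter, 28 mm high, the top 28 mm of the bottle) and a blue band on its label; origin at the centre of its underside, z up. This is the one to clamp. Loose, standing on the table among two others that differ only in cap colour; which of them stands where changes.
- bottle_yellow: amber glass bottle, 50 mm diameter, 112 mm tall, about 0.24 kg, with a round yellow screw cap (34 mm diameter, 28 mm high, the top 28 mm of the bottle) and a yellow band on its label; origin at the centre of its underside, z up. Leave alone.
- bottle_white: amber glass bottle, 50 mm diameter, 112 mm tall, about 0.24 kg, with a round white screw cap (34 mm diameter, 28 mm high, the top 28 mm of the bottle) and a white band on its label; origin at the centre of its underside, z up. Leave alone.
- shaker: white bottle shaker fixed to the table, 200 (x) x 280 (y) x 45 mm high; origin at the centre of its underside, x and y along its edges. Above its top, 60 mm from the centre to -y: pad, vee block (pad's -y side) and red jaw (+y side, 44 mm wide in x, slides along y); these end within 60 mm of the top, below the bottle's cap. 60 mm to +y: grey gear housing, aluminium collar, black knob on top
- rest_pad: black rubber pad, 72 mm diameter, 6 mm thick, fixed on the shaker's steel top, between vee and jaw; origin at the centre of its underside (45 mm above the table), axes as the shaker's. The bottle stands on it
- seat (a point): point on the pad's upper face (51 mm above the table): centre of the bottle's underside when it is home in the vee; axes as the shaker's. At the start the jaw leaves 12 to 26 mm to spare in y beside a bottle standing here (varies, not measured); along x the mouth is open. A bottle set down 2 to 8 mm off towards +y (the jaw) clears vee and jaw; the jaw then pushes it to -y, home
- vblock: fixed aluminium vee block, 60 mm high, that the jaw presses the bottle into; origin on the shaker's steel top under the seat point, axes as the shaker's
- witness_pin: red pin, 8 mm diameter, in the middle of the knob's top; origin at its top, 138 mm above the table at the start. It rises 5 mm per rad (4 mm per eighth turn) of clutch slip. The knob drives the jaw through a drag clutch: free turning takes about 0.22 N m; after the bite this climbs within 0.2 rad to 0.40 N m, where it slips smoothly, rising no more. Knob rubber-sprung, 3 N m/rad
- knob_grip (a point): fixed point on the knob's upright axis, at its middle, 121 mm above the table; axes as the shaker's. Round black fluted knob, 36 mm diameter, 101 to 137 mm above the table, white line on top; grip at any angle, tips no more than 26 mm lower. Clockwise from above closes the jaw, 1.5 to 3.4 rad to the bite: more than one grasp turns. The jaw stays where it is when the knob is let go
- pail: small teal pail, 120 mm across the rim, 120 mm tall, loose; origin at the centre of its underside. Leave alone
- steel_cup: steel cup, 72 mm across, 85 mm tall, loose; origin at the centre of its underside. Leave alone
- powder_jar: white jar with black cap, 68 mm across, 100 mm tall, loose; origin at the centre of its underside. Leave alone
- scoop: steel spoon, 200 mm long, lying loose on the table; origin in the middle of its length, x axis along it. Leave alone
Not all that is in view belongs to the job. Leave any green or purple look-alike of the bottle_blue alone.

How it is judged:
By the outcome, as a careful person would: the job done as asked, in the order asked, and still so for the second after the job is handed in, with the robot touching nothing.
It also fails if it takes over 72 s, if anything falls off the work surface, if the arm or the gripper's body presses on something with over 40 N, if the wrist force passes 120 N, or if a joint passes its speed limit or range.

## Working session

There is one attempt and no reset: what is moved stays moved. The work goes in short steps, Python scripts to look and compute and a tool call to move; the robot and the scene stay as the last step left them, time stands still between calls to the robot, and variables do not carry over. Pictures are saved under pics/ and viewed, at most 10 in all, crops included, and the job is handed in when it is done.

Besides the shell and the picture viewer there is one more tool, called after ">>>" as name(argument=value, ...), one argument or row to a line, values as JSON. move_arm: Moves the arm, as the interface text tells. Its arguments: {"type":"object","properties":{"plan":{"type":"array","items":{"type":"number"}},"newtons":{"type":"number"}},"required":["plan"]}

```bash
mkdir -p pics; cat > h.py <<'E'
import numpy as np, cv2
from scipy.spatial.transform import Rotation as R
from plant import ctrl, cams, order
def snap(name,fn=None):
    s=ctrl.get_state(); c=cams.read_camera(name)
    if fn: cv2.imwrite('pics/'+fn,c['color'][:,:,::-1])
    return s,c
E
ls; python3 - <<'E'
from h import *
np.set_printoptions(precision=4,suppress=True)
import pickle
d={}
for n in ('scene','top'):
    s,c=snap(n,n+'.png'); d[n]=c
    print(n,{k:v for k,v in c.items() if k!='color'})
pickle.dump(d,open('cams.pkl','wb'))
print(s)
a=cv2.imread('pics/scene.png');b=cv2.imread('pics/top.png')
E
```

```text
h.py
pics
scene {'fov_y': 55.645122580299585, 'cx': 284.16483782818665, 'cy': 213.8492583092115, 'origin': array([ 0.9518, -0.1745,  0.7843]), 'orientation': array([0.2416, 0.123 , 0.4126, 0.8696])}
top {'fov_y': 49.77070305110067, 'cx': 278.240905118631, 'cy': 218.53692053479435, 'origin': array([0.5304, 0.0749, 1.1189]), 'orientation': array([ 0.0293, -0.0339, -0.6959,  0.7167])}
{'time': 0.05, 'qpos': array([ 1.185 ,  0.2872,  1.5782,  0.    ,  1.2786, -0.15  ]), 'dq': array([ 0.0006, -0.0023, -0.0021,  0.0006,  0.0001, -0.0001]), 'joint_efforts': array([ -0.0003, -40.7576, -29.3918,  -0.0002,   0.0037,   0.    ]), 'eef_pos': array([0.1574, 0.6557, 0.2061]), 'tcp_rot': array([ 0.1176,  0.9931, -0.0011, -0.0003]), 'contact_force': array([ 0.0061, -0.1669,  0.3408]), 'wrist_torque': array([-0.0152,  0.019 ,  0.0349]), 'finger_force': 0.0, 'opening': 0.9994702839645169}
```

View pics/scene.png

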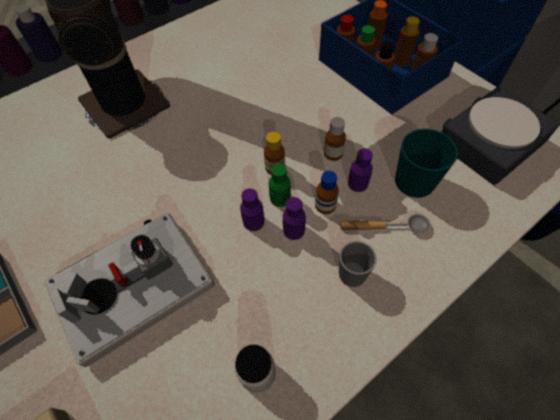

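View pics/top.png

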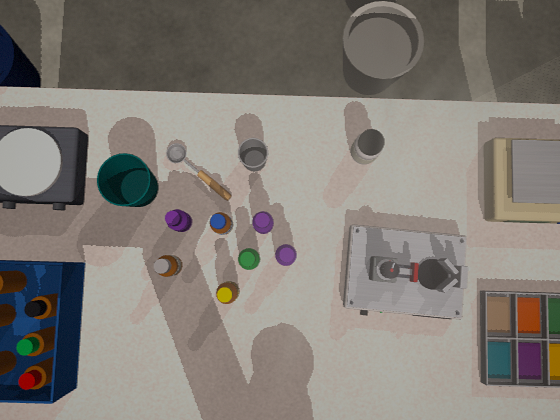

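The top view shows the bottle group: blue cap at about (220,222), yellow (227,293), white (167,265). The green (249,259) and the purples (178,220), (262,222) and (286,255) are look-alikes. The blue one is also at (327,190) in the scene view and fits the description: amber glass, blue cap and band. The shaker is at about (405,272) in top, with the knob left at (387,268) and the vee right at (440,273). I'll confirm in an enlarged crop.

```bash
python3 - <<'E'
import cv2,numpy as np
a=cv2.imread('pics/scene.png');b=cv2.imread('pics/top.png')
f=lambda i,x,y,w,h,s:cv2.resize(i[y:y+h,x:x+w],None,fx=s,fy=s,interpolation=cv2.INTER_CUBIC)
o=np.zeros((600,800,3),np.uint8)
def put(im,x,y): o[y:y+im.shape[0],x:x+im.shape[1]]=im
put(f(b,200,190,80,75,4),0,0)       # 320x300 top blue
put(f(a,290,150,80,75,4),0,300)     # scene blue
put(f(b,340,217,135,110,3.5)[:300],325,0)       # top shaker
put(f(a,40,205,180,115,2.6)[:299],325,301)
cv2.imwrite('pics/crop1.png',o)
E
```

```text
(no output)
```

View pics/crop1.png

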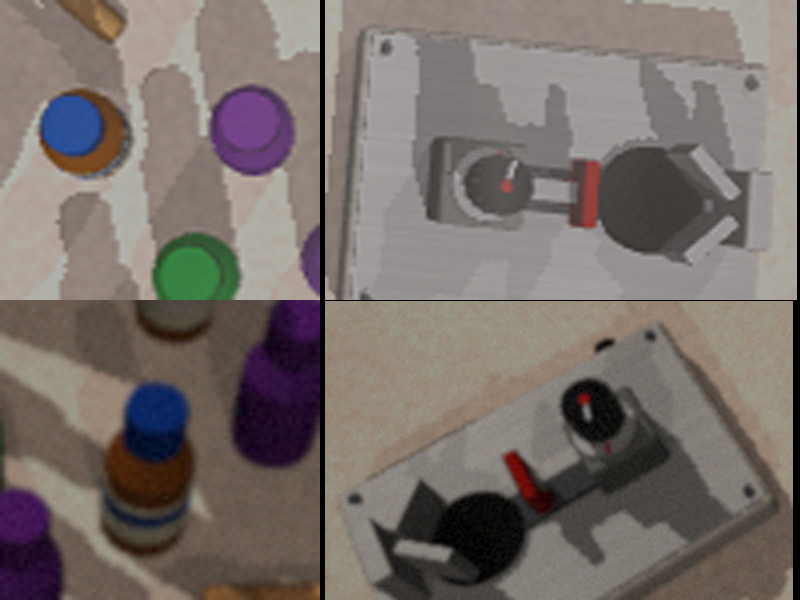

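The crop confirms it: amber glass, blue band, blue cap at top (218.2,221.5). In top, the pin is at (392,270.4), the pad centre at (433.1,274.4), and the shaker's top corners at (352,225) and (466.3,236.1).

```bash
cat >> h.py <<'E'
def ray(c,u,v,s=None):
    f=c['color'].shape[0]/2/np.tan(np.radians(c['fov_y'])/2)
    d=np.array([(u-c['cx'])/f,-(v-c['cy'])/f,-1.])
    if 'T_tool_cam' in c:
        T=np.eye(4);T[:3,:3]=R.from_quat(s['tcp_rot']).as_matrix();T[:3,3]=s['eef_pos'];T=T@c['T_tool_cam']
        return T[:3,3],T[:3,:3]@d
    return c['origin'],R.from_quat(c['orientation']).apply(d)
def atz(c,u,v,z,s=None):
    o,d=ray(c,u,v,s); return o+d*(z-o[2])/d[2]
def two(r1,r2):
    (a,d),(b,e)=r1,r2
    t=np.linalg.lstsq(np.c_[d,-e],b-a,rcond=None)[0]
    return (a+d*t[0]+b+e*t[1])/2, np.linalg.norm(a+d*t[0]-b-e*t[1])
E
python3 - <<'E'
from h import *; import pickle
np.set_printoptions(precision=4,suppress=True)
d=pickle.load(open('cams.pkl','rb'));t,s=d['top'],d['scene']
for n,u,v,z in [('cap',218.2,221.5,.112),('pin',392,270.4,.138),('pad',433.1,274.4,.051),('TL',352,225,.045),('TR',466.3,236.1,.045),
 ('yel',224.5,293,.112),('wht',162.5,265,.112),('grn',248,257,.112),('pur',262,221,.112),('purL',176,218,.112),('cup',253,147,.085),('pail',127,178,.12),('purR',286,254,.112)]: print(n,atz(t,u,v,z))
print(two(ray(t,218.2,221.5),ray(s,329.3,175)))
print(two(ray(t,392,270.4),ray(s,140,242.7)))
_,w=snap('wrist','w0.png'); print({k:v for k,v in w.items() if k!='color'})
E
```

```text
cap [0.6102 0.2033 0.112 ]
pin [ 0.5135 -0.1788  0.138 ]
pad [ 0.5054 -0.2981  0.051 ]
TL [ 0.6166 -0.1068  0.045 ]
TR [ 0.5982 -0.3796  0.045 ]
yel [0.453 0.183 0.112]
wht [0.5102 0.3222 0.112 ]
grn [0.5333 0.1341 0.112 ]
pur [0.6142 0.1057 0.112 ]
purL [0.6152 0.2975 0.112 ]
cup [0.7884 0.133  0.085 ]
pail [0.7006 0.4091 0.12  ]
purR [0.5424 0.0501 0.112 ]
(array([0.6119, 0.2055, 0.115 ]), np.float64(0.006546045608704264))
(array([ 0.5142, -0.1781,  0.1328]), np.float64(0.00430073599210153))
{'fov_y': 63.56042030235894, 'cx': 276.8275578683418, 'cy': 206.53874377565737, 'T_tool_cam': array([[-0.0007,  0.9492,  0.3146,  0.0812],
       [ 1.    ,  0.0008, -0.0002, -0.0008],
       [-0.0004,  0.3146, -0.9492, -0.1664],
       [ 0.    ,  0.    ,  0.    ,  1.    ]])}
```

>>> move_arm(
  plan=[33,-33,2,0,0,-6.4,85,33,-33,2,0,0,-6.4,85,33,-33,2,0,0,-6.4,85,33,-33,2,0,0,-6.4,85,33,-33,0,0,0,-6.4,85,33,-33,0,0,0,-6.4,85,33,-33,0,0,0,-6.4,85,33,-33,0,0,0,-6.4,85,33,-33,0,0,0,-6.4,85,33,-33,0,0,0,-6.4,85,33,-33,0,0,0,-6.4,85,33,-33,0,0,0,-6.1,85],
  newtons=40,
)

```text
time: 1.35
eef_pos: [0.5546, 0.2587, 0.2152]
tcp_rot: [0.709, 0.705, -0.0, -0.0]
contact_force: [1.0, 0.2, 0.2]
opening: 0.998
finger_force: 0.0
```

>>> move_arm(
  plan=[40,-30,0,0,0,0,85,17,-23,0,0,0,0,85,0,0,0,0,0,0,85],
)

```text
time: 1.65
eef_pos: [0.6127, 0.2038, 0.2147]
tcp_rot: [0.709, 0.705, -0.001, 0.0]
contact_force: [-0.9, 0.9, 1.0]
opening: 0.993
finger_force: 0.0
```

```bash
python3 - <<'E'
from h import *
s,c=snap('wrist','w1.png'); print(s['eef_pos'],s['tcp_rot'],s['time'],s['qpos'])
import pickle; pickle.dump((s,c),open('w1.pkl','wb'))
E
```

```text
[0.61270946 0.20382261 0.21470416] [ 7.08857541e-01  7.05351441e-01 -5.27536363e-04  2.28658185e-04] 1.65 [ 1.64661659e-01  2.18023125e-01  1.64565166e+00 -1.02778965e-03
  1.27851272e+00  1.69916479e-01]
```

View pics/w1.png

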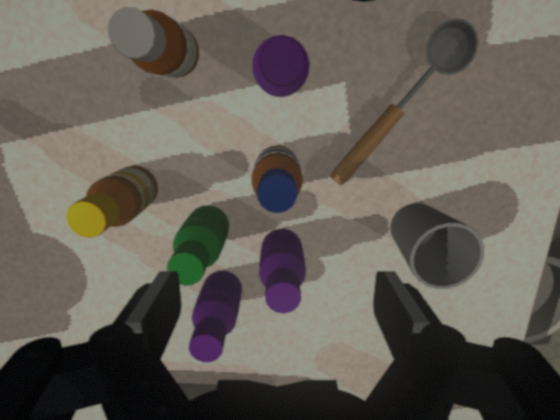

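The blue cap top is centred at (277,191) in the wrist view, clear on both sides along the finger line. The fingers are at the bottom of the picture.

```bash
python3 - <<'E'
from h import *; import pickle
np.set_printoptions(precision=4,suppress=True)
s,c=pickle.load(open('w1.pkl','rb'))
print(atz(c,277.5,191,.112,s), 'pur',atz(c,284,297,.112,s),'grn',atz(c,187,269,.112,s),'yel',atz(c,87,218,.112,s))
d=pickle.load(open('cams.pkl','rb'))
print(two(ray(c,277.5,191,s),ray(d['top'],218.2,221.5)))
E
```

```text
[0.6126 0.2083 0.112 ] pur [0.6181 0.1073 0.112 ] grn [0.5316 0.1366 0.112 ] yel [0.4514 0.1855 0.112 ]
(array([0.6119, 0.2048, 0.099 ]), np.float64(0.0014447502976518165))
```

>>> move_arm(
  plan=[0,2,-35,0,0,0,85,0,0,-35,0,0,0,85,0,0,-35,0,0,0,85,0,0,-25,0,0,0,85,0,0,-10,0,0,0,85,0,0,0,0,0,0,85],
)

```text
time: 2.3
eef_pos: [0.6087, 0.21, 0.0737]
tcp_rot: [0.707, 0.707, -0.002, -0.001]
contact_force: [0.7, -0.3, 0.5]
opening: 0.996
finger_force: 0.0
```

>>> move_arm(
  plan=[0,0,0,0,0,0,25,0,0,0,0,0,0,25,0,0,0,0,0,0,25,0,0,0,0,0,0,25,0,0,0,0,0,0,25,0,0,0,0,0,0,25,0,0,0,0,0,0,25],
  newtons=40,
)

```text
time: 3.0
eef_pos: [0.6119, 0.2095, 0.0774]
tcp_rot: [0.707, 0.707, 0.001, 0.001]
contact_force: [0.9, -0.5, 5.7]
opening: 0.374
finger_force: 39.7
```

>>> move_arm(
  plan=[0,0,8,0,0,0,25,0,0,25,0,0,0,25,0,0,40,0,0,0,25,0,0,40,0,0,0,25,0,0,35,0,0,0,25,0,0,12,0,0,0,25,0,0,0,0,0,0,25,0,0,0,0,0,0,25],
)

```text
time: 3.8
eef_pos: [0.6093, 0.2091, 0.2325]
tcp_rot: [0.707, 0.707, -0.002, -0.001]
contact_force: [-0.1, -0.8, -3.2]
opening: 0.375
finger_force: 40.3
```

>>> move_arm(
  plan=[-8,-20,5,0,0,-0.4,25,-8,-40,5,0,0,-0.4,25,-9,-45,5,0,0,-0.4,25,-9,-45,0,0,0,-0.4,25,-9,-45,0,0,0,-0.4,25,-9,-45,0,0,0,-0.4,25,-9,-45,0,0,0,-0.4,25,-9,-45,0,0,0,-0.4,25,-9,-45,0,0,0,-0.4,25,-9,-45,0,0,0,-0.3,25,-9,-40,0,0,0,0,25,-6,-20,0,0,0,0,25],
)

```text
time: 5.0
eef_pos: [0.5053, -0.2731, 0.2464]
tcp_rot: [0.732, 0.681, -0.001, -0.003]
contact_force: [0.1, 0.4, -2.8]
opening: 0.371
finger_force: 40.4
```

>>> move_arm(
  plan=[0,-10,0,0,0,0,25,0,0,0,0,0,0,25,0,0,0,0,0,0,25],
)

```text
time: 5.3
eef_pos: [0.5075, -0.2793, 0.2489]
tcp_rot: [0.731, 0.683, 0.0, -0.002]
contact_force: [0.4, 0.1, -2.9]
opening: 0.372
finger_force: 40.4
```

```bash
python3 - <<'E'
from h import *; import pickle
np.set_printoptions(precision=4,suppress=True)
s,c=snap('wrist'); pickle.dump((s,c),open('w2.pkl','wb'))
s2,t=snap('top'); s3,sc=snap('scene'); pickle.dump((t,sc),open('c2.pkl','wb'))
print(s['eef_pos'],s['tcp_rot'],s2['eef_pos'],s3['eef_pos'],s['time'])
o=np.zeros((420,560+240,3),np.uint8);o[:,:560]=c['color']
o[:210,560:]=cv2.resize(t['color'][220:325,350:470],(240,210)); o[210:,560:]=cv2.resize(sc['color'][180:320,60:220],(240,210))
cv2.imwrite('pics/m2.png',o[:,:,::-1])
E
```

```text
[ 0.5075 -0.2793  0.2489] [ 0.7306  0.6828  0.0002 -0.0016] [ 0.5078 -0.2792  0.2494] [ 0.5079 -0.2792  0.2499] 5.3
```

View pics/m2.png

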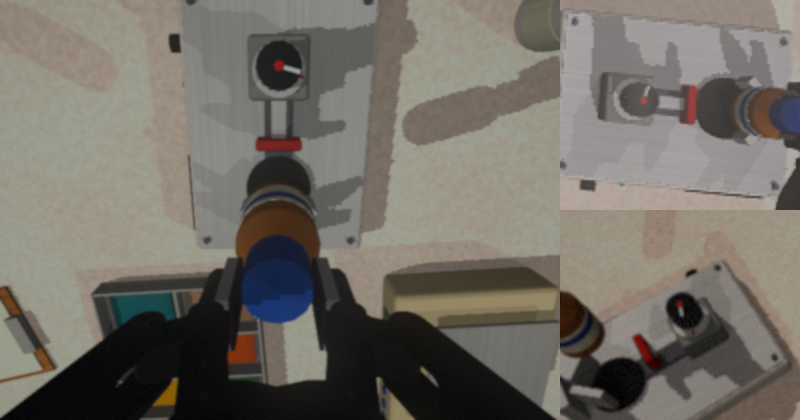

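Wrist view: the held bottle hangs straight, with its cap at (278,285) and the lower edge of its base at about (278,187). The red pin is at (279,66) and the jaw at (257..301,143), so the bottle lines up with the shaker's axis.

```bash
python3 - <<'E'
from h import *; import pickle
np.set_printoptions(precision=4,suppress=True)
s,c=pickle.load(open('w2.pkl','rb'))
print('pin',atz(c,279,66,.138,s))
for a,b in [(207,240),(352,240),(187,2),(369,2)]: print('screw',atz(c,a,b,.045,s))
print('padL/R',atz(c,247,180,.051,s),atz(c,312,180,.051,s))
print('jaw top +-',atz(c,257,140,.1,s),atz(c,301,140,.1,s))
zb=s['eef_pos'][2]-.0747
print('base +y edge',zb,atz(c,278,187,zb,s),'sides',atz(c,243,203,zb,s),atz(c,313,203,zb,s))
d=pickle.load(open('cams.pkl','rb'))
print(two(ray(c,279,66,s),ray(d['top'],392,270.4)))
cv2.imwrite('pics/w2c.png',cv2.resize(c['color'][90:330,190:370],None,fx=2.5,fy=2.5,interpolation=2)[:,:,::-1])
E
```

```text
pin [ 0.5152 -0.1788  0.138 ]
screw [ 0.4179 -0.3572  0.045 ]
screw [ 0.5899 -0.3688  0.045 ]
screw [ 0.4317 -0.1089  0.045 ]
screw [ 0.606  -0.1209  0.045 ]
padL/R [ 0.4731 -0.2861  0.051 ] [ 0.5446 -0.291   0.051 ]
jaw top +- [ 0.4912 -0.2375  0.1   ] [ 0.5316 -0.2403  0.1   ]
base +y edge 0.17421439278859546 [ 0.5087 -0.2637  0.1742] sides [ 0.4818 -0.2743  0.1742] [ 0.5339 -0.2778  0.1742]
(array([ 0.5144, -0.1788,  0.1385]), np.float64(0.0017446681175025836))
```

View pics/w2c.png

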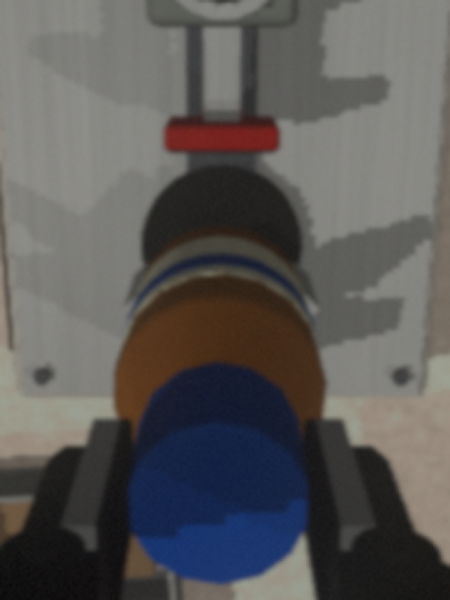

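```bash
python3 - <<'E'
from h import *; import pickle
np.set_printoptions(precision=4,suppress=True)
s,c=pickle.load(open('w2.pkl','rb'))
z=s['eef_pos'][2]
print('cap top',atz(c,278,290,z-.0747+.112,s),'base edge182',atz(c,278,182,z-.0747,s))
print('jaw face',atz(c,279,151,.09,s),atz(c,279,151,.105,s))
s1,c1=pickle.load(open('w1.pkl','rb'))
print(ctrl.get_state()['eef_pos'])
E
```

```text
cap top [ 0.5074 -0.2804  0.2862] base edge182 [ 0.509  -0.26    0.1742]
jaw face [ 0.5107 -0.2505  0.09  ] [ 0.5108 -0.2482  0.105 ]
[ 0.508  -0.2792  0.2502]
```

>>> move_arm(
  plan=[-1,-8,0,0,0,0,25,0,0,-20,0,0,0,25,0,0,-30,0,0,0,25,0,0,-30,0,0,0,25,0,0,-20,0,0,0,25,0,0,-12,0,0,0,25,0,0,-5,0,0,0,25,0,0,0,0,0,0,25,0,0,0,0,0,0,25],
)

```text
time: 6.35
eef_pos: [0.5075, -0.2894, 0.1351]
tcp_rot: [0.731, 0.683, 0.0, 0.001]
contact_force: [0.8, -0.6, -1.7]
opening: 0.374
finger_force: 40.3
```

>>> move_arm(
  plan=[0,0,-1,0,0,0,25,0,0,-1,0,0,0,25,0,0,-1,0,0,0,25,0,0,-1,0,0,0,25,0,0,0,0,0,0,25],
)

```text
time: 6.85
eef_pos: [0.5065, -0.2886, 0.1293]
tcp_rot: [0.731, 0.683, -0.0, -0.0]
contact_force: [0.3, 0.5, -3.0]
opening: 0.374
finger_force: 40.3
```

Close above the pad and still free. I'll take one look before touchdown.

```bash
python3 - <<'E'
from h import *; import pickle
s,c=snap('wrist'); _,t=snap('top'); _,sc=snap('scene')
f=lambda i,x,y,w,h,W,H:cv2.resize(i[y:y+h,x:x+w],(W,H),interpolation=2)
o=np.zeros((600,800,3),np.uint8)
o[:,:400]=f(c['color'],180,30,200,300,400,600); o[:300,400:]=f(t['color'],350,220,120,90,400,300); o[300:,400:]=f(sc['color'],40,230,120,90,400,300)
cv2.imwrite('pics/m3.png',o[:,:,::-1]); print(s['eef_pos'])
E
```

```text
[ 0.50653909 -0.28857769  0.12932751]
```

View pics/m3.png

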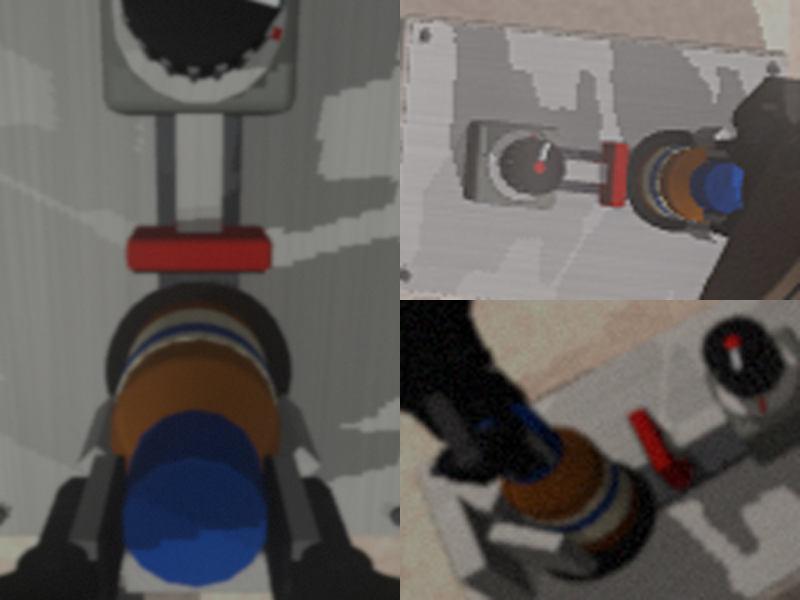

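Clear of the vee and jaw, centred in x, and about 3 mm towards the jaw. I'll shift another +2 mm in y and touch down.

>>> move_arm(
  plan=[0,2,0,0,0,0,25,0,0,-1,0,0,0,25,0,0,-1,0,0,0,25,0,0,-1,0,0,0,25,0,0,0,0,0,0,25],
)

```text
time: 7.5
eef_pos: [0.5072, -0.2872, 0.1283]
tcp_rot: [0.731, 0.683, 0.0, 0.001]
contact_force: [-0.9, 1.7, 5.7]
opening: 0.378
finger_force: 41.1
```

>>> move_arm(
  plan=[0,0,0,0,0,0,40,0,0,0,0,0,0,60,0,0,0,0,0,0,80,0,0,0,0,0,0,80,0,0,0,0,0,0,80,0,0,0,0,0,0,80],
)

```text
time: 8.1
eef_pos: [0.5066, -0.2867, 0.1264]
tcp_rot: [0.731, 0.683, -0.0, -0.0]
contact_force: [0.2, 0.2, 0.3]
opening: 0.94
finger_force: 0.0
```

>>> move_arm(
  plan=[0,0,20,0,0,0,80,0,0,40,0,0,0,80,0,0,40,0,0,0,80,0,20,20,0,0,0,80,1,30,0,0,0,0,80,2,30,0,0,0,0,80,2,20,0,0,0,0,80,0,0,0,0,0,0,80,0,0,0,0,0,0,80],
)

```text
time: 9.0
eef_pos: [0.5117, -0.1867, 0.2466]
tcp_rot: [0.731, 0.683, -0.0, 0.0]
contact_force: [-0.3, -0.3, 0.1]
opening: 0.94
finger_force: 0.0
```

```bash
python3 - <<'E'
from h import *; import pickle
s,c=snap('wrist'); _,t=snap('top'); _,sc=snap('scene')
pickle.dump((s,c),open('w4.pkl','wb'))
f=lambda i,x,y,w,h,W,H:cv2.resize(i[y:y+h,x:x+w],(W,H),interpolation=2)
o=np.zeros((600,800,3),np.uint8)
o[:420,:560]=c['color']; o[420:,:240]=f(t['color'],350,220,120,90,240,180); o[300:,560:]=f(sc['color'],40,205,120,150,240,300)
cv2.imwrite('pics/m4.png',o[:,:,::-1]); print(s['eef_pos'],s['qpos'],s['wrist_torque'],s['time'])
E
```

```text
[ 0.51170907 -0.18670112  0.24659034] [-5.35912241e-01 -3.13540655e-02  1.85541543e+00 -5.08637672e-04
  1.31710752e+00 -4.68458931e-01] [ 1.03349721e-03 -1.74173673e-05  3.27771861e-02] 9.0
```

View pics/m4.png

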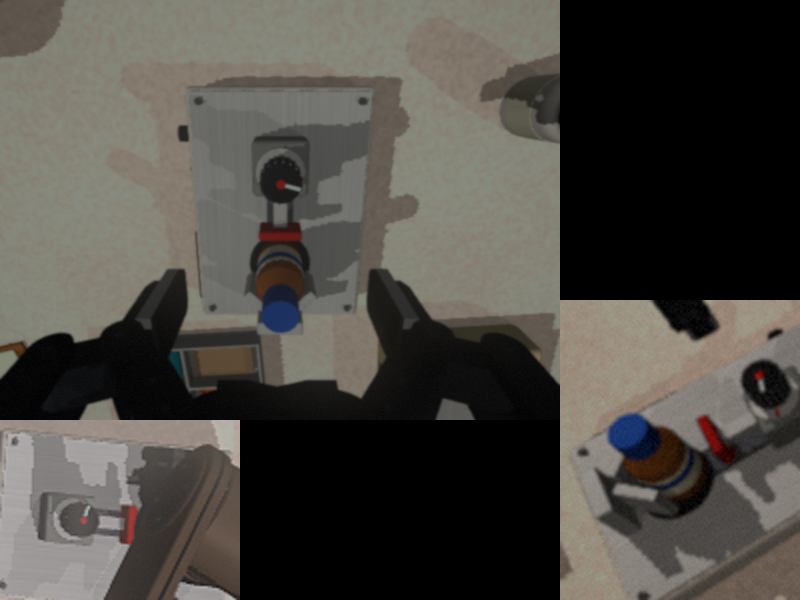

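>>> move_arm(
  plan=[3,8,0,0,0,8.5,80,0,0,-8,0,0,8.5,80,0,0,-8,0,0,8.5,80,0,0,-8,0,0,8.5,80,0,0,-8,0,0,8.5,80,0,0,-8,0,0,8.5,80,0,0,-8,0,0,8.5,80,0,0,-8,0,0,8.5,80,0,0,-8,0,0,8.5,80,0,0,-8,0,0,8.5,80,0,0,-8,0,0,8.5,80,0,0,0,0,0,8.5,80],
)

```text
time: 10.35
eef_pos: [0.5138, -0.1793, 0.1648]
tcp_rot: [-0.073, 0.997, 0.001, -0.001]
contact_force: [0.4, 0.4, -0.8]
opening: 0.935
finger_force: 0.0
```

```bash
python3 - <<'E'
from h import *; import pickle
np.set_printoptions(precision=4,suppress=True)
s,c=pickle.load(open('w4.pkl','rb'))
print('pin',atz(c,281,184.5,.138,s)); t=ctrl.get_state(); print(t['eef_pos'],t['qpos'],t['wrist_torque'],t['tcp_rot'],t['opening'])
E
```

```text
pin [ 0.5152 -0.1784  0.138 ]
[ 0.5138 -0.1793  0.1648] [-0.5222  0.0399  1.9369 -0.0001  1.1677 -2.2388] [ 0.0184 -0.0732  0.0169] [-0.0729  0.9973  0.0008 -0.0013] 0.9350347937397884
```

>>> move_arm(
  plan=[1,1,-20,0,0,0,80,0,0,-20,0,0,0,80,0,0,-15,0,0,0,80,0,0,-9,0,0,0,80,0,0,0,0,0,0,80],
)

```text
time: 10.85
eef_pos: [0.5147, -0.1776, 0.1009]
tcp_rot: [-0.07, 0.998, 0.001, -0.001]
contact_force: [-0.4, 0.7, -1.3]
opening: 0.936
finger_force: 0.0
```

>>> move_arm(
  plan=[0,0,0,0,0,0,20,0,0,0,0,0,0,20,0,0,0,0,0,0,20,0,0,0,0,0,0,20,0,0,0,0,0,0,20,0,0,0,0,0,0,20,0,0,0,0,0,0,20],
  newtons=60,
)

```text
time: 11.55
eef_pos: [0.5164, -0.1779, 0.104]
tcp_rot: [-0.071, 0.998, -0.0, 0.001]
contact_force: [-1.2, 1.0, 5.6]
opening: 0.389
finger_force: 59.3
```

```bash
cat > st.py <<'E'
from h import *
np.set_printoptions(precision=3,suppress=True)
T=[]
for _ in range(1): t=ctrl.get_state()
yaw=-2*np.degrees(np.arctan2(t['tcp_rot'][0],t['tcp_rot'][1]))+90
print(round(t['time'],2),'F',t['contact_force'],'tau',t['wrist_torque'],'q6',t['qpos'][5],'yaw',round(yaw,2),t['eef_pos'],t['opening'])
E
python3 st.py
```

```text
11.55 F [-1.163  0.993  5.639] tau [0.18  0.208 0.05 ] q6 -2.2298738273400027 yaw 98.1 [ 0.516 -0.178  0.104] 0.38923012847814686
```

>>> move_arm(
  plan=[0,0,0,0,0,-5,20,0,0,0,0,0,-5,20,0,0,0,0,0,-5,20,0,0,0,0,0,-5,20,0,0,0,0,0,-5,20,0,0,0,0,0,-5,20],
)

```text
time: 12.15
eef_pos: [0.5163, -0.1782, 0.104]
tcp_rot: [0.191, 0.982, -0.001, 0.001]
contact_force: [-1.0, 0.8, 5.7]
opening: 0.385
finger_force: 59.4
```

```bash
python3 st.py
```

```text
12.15 F [-0.965  0.783  5.671] tau [-0.005  0.208  0.219] q6 -1.7036485294115409 yaw 67.98 [ 0.516 -0.178  0.104] 0.3849388915305639
```

>>> move_arm(
  plan=[0,0,0,0,0,-5,20,0,0,0,0,0,-5,20,0,0,0,0,0,-5,20,0,0,0,0,0,-5,20,0,0,0,0,0,-5,20,0,0,0,0,0,-5,20,0,0,0,0,0,-5,20],
)

```text
time: 12.85
eef_pos: [0.5159, -0.1785, 0.104]
tcp_rot: [0.477, 0.879, -0.001, 0.001]
contact_force: [-2.6, 0.1, 5.7]
opening: 0.387
finger_force: 59.5
```

```bash
python3 st.py
```

```text
12.85 F [-2.581  0.105  5.732] tau [-0.099  0.507  0.256] q6 -1.092788173577952 yaw 33.0 [ 0.516 -0.178  0.104] 0.3873607789889608
```

>>> move_arm(
  plan=[0,0,0,0,0,-5,20,0,0,0,0,0,-5,20,0,0,0,0,0,-5,20,0,0,0,0,0,-5,20],
)

```text
time: 13.25
eef_pos: [0.5156, -0.1785, 0.104]
tcp_rot: [0.623, 0.783, -0.001, 0.0]
contact_force: [-3.7, 0.5, 6.8]
opening: 0.384
finger_force: 59.6
```

```bash
python3 st.py
```

```text
13.25 F [-3.692  0.452  6.818] tau [-0.051  0.681  0.203] q6 -0.7437220113999088 yaw 13.0 [ 0.516 -0.178  0.104] 0.38410040040496185
```

>>> move_arm(
  plan=[0,0,0,0,0,-4,20,0,0,0,0,0,-4,20],
)

```text
time: 13.45
eef_pos: [0.5156, -0.1784, 0.104]
tcp_rot: [0.675, 0.738, -0.001, 0.0]
contact_force: [-2.6, 0.8, 7.3]
opening: 0.387
finger_force: 59.6
```

```bash
python3 st.py
```

```text
13.45 F [-2.64   0.822  7.348] tau [-0.01   0.681  0.237] q6 -0.6048197517202605 yaw 5.04 [ 0.516 -0.178  0.104] 0.3865508238046534
```

>>> move_arm(
  plan=[0,0,0,0,0,-4,20,0,0,0,0,0,-4,20],
)

```text
time: 13.65
eef_pos: [0.5155, -0.1784, 0.104]
tcp_rot: [0.725, 0.689, -0.001, 0.0]
contact_force: [-3.5, 0.5, 8.1]
opening: 0.389
finger_force: 59.6
```

```bash
python3 st.py
```

```text
13.65 F [-3.52   0.482  8.062] tau [0.035 0.727 0.217] q6 -0.4651796368462743 yaw -2.96 [ 0.515 -0.178  0.104] 0.38856006153241707
```

>>> move_arm(
  plan=[0,0,0,0,0,-4,20,0,0,0,0,0,-4,20],
)

```text
time: 13.85
eef_pos: [0.5154, -0.1783, 0.104]
tcp_rot: [0.771, 0.636, -0.001, 0.0]
contact_force: [-3.2, -0.2, 7.3]
opening: 0.386
finger_force: 59.6
```

```bash
python3 st.py
```

```text
13.85 F [-3.16  -0.179  7.32 ] tau [0.02  0.784 0.203] q6 -0.32557129713671257 yaw -10.96 [ 0.515 -0.178  0.104] 0.38622291181058055
```

>>> move_arm(
  plan=[0,0,0,0,0,-4,20,0,0,0,0,0,-4,20],
)

```text
time: 14.05
eef_pos: [0.5153, -0.1782, 0.1039]
tcp_rot: [0.814, 0.581, -0.001, 0.0]
contact_force: [-3.1, -1.0, 7.1]
opening: 0.384
finger_force: 59.7
```

```bash
python3 st.py
```

```text
14.05 F [-3.136 -1.036  7.129] tau [0.038 0.758 0.245] q6 -0.18592592072965142 yaw -18.97 [ 0.515 -0.178  0.104] 0.38352966239646813
```

>>> move_arm(
  plan=[0,0,0,0,0,-4,20,0,0,0,0,0,-4,20],
)

```text
time: 14.25
eef_pos: [0.5153, -0.1782, 0.1039]
tcp_rot: [0.852, 0.523, -0.001, 0.0]
contact_force: [-3.1, -0.4, 8.1]
opening: 0.386
finger_force: 59.7
```

```bash
python3 st.py
```

```text
14.25 F [-3.111 -0.408  8.133] tau [0.146 0.801 0.271] q6 -0.04631943721151701 yaw -26.97 [ 0.515 -0.178  0.104] 0.3857556624387545
```

>>> move_arm(
  plan=[0,0,0,0,0,-4,20],
)

```text
time: 14.35
eef_pos: [0.5152, -0.1781, 0.1039]
tcp_rot: [0.87, 0.493, -0.001, 0.0]
contact_force: [-4.1, -0.6, 7.4]
opening: 0.382
finger_force: 59.7
```

```bash
python3 st.py
```

```text
14.35 F [-4.12  -0.576  7.419] tau [0.163 0.829 0.221] q6 0.023453851602858445 yaw -30.97 [ 0.515 -0.178  0.104] 0.3822534434238365
```

>>> move_arm(
  plan=[0,0,0,0,0,-4,20],
)

```text
time: 14.45
eef_pos: [0.5152, -0.1781, 0.1039]
tcp_rot: [0.887, 0.462, -0.001, 0.0]
contact_force: [-3.8, 0.8, 7.7]
opening: 0.387
finger_force: 59.7
```

```bash
python3 st.py
```

```text
14.45 F [-3.763  0.84   7.743] tau [0.168 0.814 0.268] q6 0.09326800810071013 yaw -34.97 [ 0.515 -0.178  0.104] 0.38655040259365364
```

>>> move_arm(
  plan=[0,0,0,0,0,-5,20],
)

```text
time: 14.55
eef_pos: [0.5152, -0.178, 0.1039]
tcp_rot: [0.906, 0.423, -0.001, -0.0]
contact_force: [-3.9, 0.9, 7.6]
opening: 0.39
finger_force: 59.7
```

```bash
python3 st.py
```

```text
14.55 F [-3.875  0.935  7.64 ] tau [0.207 0.816 0.256] q6 0.18092270363657498 yaw -39.99 [ 0.515 -0.178  0.104] 0.38982353856777313
```

>>> move_arm(
  plan=[0,0,0,0,0,-5,20],
)

```text
time: 14.65
eef_pos: [0.5152, -0.178, 0.1039]
tcp_rot: [0.924, 0.383, -0.001, 0.0]
contact_force: [-4.8, 0.8, 7.8]
opening: 0.388
finger_force: 59.7
```

```bash
python3 st.py
```

```text
14.65 F [-4.792  0.819  7.812] tau [0.212 0.809 0.259] q6 0.2685302311948213 yaw -45.01 [ 0.515 -0.178  0.104] 0.3884220722816298
```

>>> move_arm(
  plan=[0,0,0,0,0,-5,20],
)

```text
time: 14.75
eef_pos: [0.5152, -0.1779, 0.104]
tcp_rot: [0.94, 0.342, -0.001, -0.0]
contact_force: [-3.8, 1.0, 8.0]
opening: 0.386
finger_force: 59.7
```

```bash
python3 st.py
```

```text
14.75 F [-3.81  1.02  7.99] tau [0.224 0.78  0.238] q6 0.3557627655412196 yaw -50.01 [ 0.515 -0.178  0.104] 0.3862035993386701
```

>>> move_arm(
  plan=[0,0,0,0,0,-5,20],
)

```text
time: 14.85
eef_pos: [0.5152, -0.1779, 0.104]
tcp_rot: [0.954, 0.301, -0.001, -0.0]
contact_force: [-3.9, 1.3, 8.5]
opening: 0.388
finger_force: 59.7
```

```bash
python3 st.py
```

```text
14.85 F [-3.888  1.295  8.524] tau [0.322 0.792 0.247] q6 0.4430368968200001 yaw -55.02 [ 0.515 -0.178  0.104] 0.3882906643458282
```

>>> move_arm(
  plan=[0,0,0,0,0,-5,20],
)

```text
time: 14.95
eef_pos: [0.5152, -0.1778, 0.1039]
tcp_rot: [0.966, 0.259, -0.001, -0.0]
contact_force: [-4.5, 1.9, 8.0]
opening: 0.39
finger_force: 59.7
```

```bash
python3 st.py
```

```text
14.95 F [-4.486  1.872  7.952] tau [0.304 0.79  0.275] q6 0.5302649821936751 yaw -60.01 [ 0.515 -0.178  0.104] 0.3904531456244885
```

>>> move_arm(
  plan=[0,0,0,0,0,-5,20],
)

```text
time: 15.05
eef_pos: [0.5152, -0.1778, 0.104]
tcp_rot: [0.976, 0.216, -0.001, -0.0]
contact_force: [-3.6, 1.1, 6.6]
opening: 0.386
finger_force: 59.6
```

```bash
python3 st.py
```

```text
15.05 F [-3.621  1.114  6.609] tau [0.28  0.775 0.275] q6 0.6175831316179682 yaw -65.02 [ 0.515 -0.178  0.104] 0.38647366695319557
```

>>> move_arm(
  plan=[0,0,0,0,0,-4,20],
)

```text
time: 15.15
eef_pos: [0.5152, -0.1778, 0.1039]
tcp_rot: [0.983, 0.182, -0.001, -0.0]
contact_force: [-4.2, 1.2, 7.3]
opening: 0.387
finger_force: 59.6
```

```bash
python3 st.py
```

```text
15.15 F [-4.162  1.239  7.308] tau [0.336 0.768 0.252] q6 0.686968632895977 yaw -69.0 [ 0.515 -0.178  0.104] 0.3874502774124772
```

>>> move_arm(
  plan=[0,0,0,0,0,-4,20],
)

```text
time: 15.25
eef_pos: [0.5152, -0.1777, 0.1039]
tcp_rot: [0.989, 0.148, -0.001, -0.0]
contact_force: [-4.7, 1.6, 8.1]
opening: 0.387
finger_force: 59.6
```

```bash
python3 st.py
```

```text
15.25 F [-4.701  1.583  8.063] tau [0.383 0.75  0.2  ] q6 0.756491199696715 yaw -72.98 [ 0.515 -0.178  0.104] 0.3865465028935962
```

>>> move_arm(
  plan=[0,0,0,0,0,-4,20],
)

```text
time: 15.35
eef_pos: [0.5153, -0.1777, 0.104]
tcp_rot: [0.994, 0.113, -0.001, -0.0]
contact_force: [-3.8, 1.6, 7.9]
opening: 0.382
finger_force: 59.7
```

```bash
python3 st.py
```

```text
15.35 F [-3.812  1.597  7.852] tau [0.436 0.747 0.285] q6 0.8262041107624766 yaw -76.97 [ 0.515 -0.178  0.104] 0.3815730450184647
```

>>> move_arm(
  plan=[0,0,0,0,0,-4,20],
)

```text
time: 15.45
eef_pos: [0.5153, -0.1777, 0.1039]
tcp_rot: [0.997, 0.079, -0.001, -0.0]
contact_force: [-4.3, 1.8, 7.5]
opening: 0.388
finger_force: 59.7
```

```bash
python3 st.py
```

```text
15.45 F [-4.294  1.845  7.511] tau [0.394 0.755 0.394] q6 0.8956904648442817 yaw -80.95 [ 0.515 -0.178  0.104] 0.387551215503079
```

>>> move_arm(
  plan=[0,0,0,0,0,-4,20],
)

```text
time: 15.55
eef_pos: [0.5153, -0.1776, 0.1039]
tcp_rot: [0.999, 0.044, -0.001, 0.0]
contact_force: [-4.0, 1.7, 7.6]
opening: 0.389
finger_force: 59.7
```

```bash
python3 st.py
```

```text
15.55 F [-4.042  1.682  7.579] tau [0.45  0.647 0.434] q6 0.9652195097826397 yaw -84.93 [ 0.515 -0.178  0.104] 0.3888271736168753
```

>>> move_arm(
  plan=[0,0,0,0,0,-4,20],
)

```text
time: 15.65
eef_pos: [0.5153, -0.1776, 0.104]
tcp_rot: [1.0, 0.009, -0.001, 0.0]
contact_force: [-3.5, 1.3, 7.9]
opening: 0.386
finger_force: 59.7
```

```bash
python3 st.py
```

```text
15.65 F [-3.517  1.266  7.852] tau [0.429 0.679 0.382] q6 1.0350790522911082 yaw -88.93 [ 0.515 -0.178  0.104] 0.38622816126231513
```

>>> move_arm(
  plan=[0,0,0,0,0,-2,20],
)

```text
time: 15.75
eef_pos: [0.5153, -0.1776, 0.104]
tcp_rot: [1.0, -0.008, -0.001, 0.0]
contact_force: [-4.5, 1.1, 6.8]
opening: 0.383
finger_force: 59.7
```

```bash
python3 st.py
```

```text
15.75 F [-4.477  1.107  6.774] tau [0.444 0.707 0.376] q6 1.069163370601045 yaw -90.89 [ 0.515 -0.178  0.104] 0.382851113688987
```

>>> move_arm(
  plan=[0,0,0,0,0,-2,20],
)

```text
time: 15.85
eef_pos: [0.5153, -0.1776, 0.1039]
tcp_rot: [1.0, -0.025, -0.001, 0.0]
contact_force: [-3.0, 2.3, 7.8]
opening: 0.388
finger_force: 59.6
```

```bash
python3 st.py
```

```text
15.85 F [-2.989  2.273  7.786] tau [0.402 0.681 0.415] q6 1.1034631755685511 yaw -92.85 [ 0.515 -0.178  0.104] 0.388073650437246
```

>>> move_arm(
  plan=[0,0,0,0,0,-2,20],
)

```text
time: 15.95
eef_pos: [0.5153, -0.1776, 0.1039]
tcp_rot: [0.999, -0.042, -0.001, 0.0]
contact_force: [-4.1, 2.0, 8.8]
opening: 0.388
finger_force: 59.6
```

```bash
python3 st.py
```

```text
15.95 F [-4.122  2.019  8.793] tau [0.439 0.66  0.375] q6 1.1383342838971147 yaw -94.85 [ 0.515 -0.178  0.104] 0.38774075026427546
```

Torque has levelled at about 0.40 N m over the last 14°, so the clutch is slipping. I'll stop here and let go.

>>> move_arm(
  plan=[0,0,0,0,0,0,50,0,0,0,0,0,0,75,0,0,0,0,0,0,75,0,0,0,0,0,0,75,0,0,0,0,0,0,75,0,0,20,0,0,0,75,0,0,40,0,0,0,75,0,0,40,0,0,0,75,0,0,30,0,0,0,75,0,0,0,0,0,0,75],
)

```text
time: 16.95
eef_pos: [0.5184, -0.1792, 0.2388]
tcp_rot: [0.999, -0.043, 0.005, 0.003]
contact_force: [0.1, 0.0, 0.9]
opening: 0.882
finger_force: 0.0
```

>>> move_arm(
  plan=[0,40,10,0,0,0,75,0,45,10,0,0,0,75,0,45,10,0,0,0,75,0,45,0,0,0,0,75,0,45,0,0,0,0,75,0,30,0,0,0,0,75,0,0,0,0,0,0,75,0,0,0,0,0,0,75],
)

```text
time: 17.75
eef_pos: [0.5152, 0.0726, 0.2615]
tcp_rot: [0.999, -0.042, -0.001, 0.0]
contact_force: [-0.1, -0.8, -0.4]
opening: 0.879
finger_force: 0.0
```

```bash
python3 - <<'E'
from h import *; import pickle
_,t=snap('top'); _,sc=snap('scene'); s,w=snap('wrist')
pickle.dump((t,sc,s,w),open('c5.pkl','wb'))
f=lambda i,x,y,w,h,W,H:cv2.resize(i[y:y+h,x:x+w],(W,H),interpolation=2)
o=np.zeros((600,800,3),np.uint8)
o[:300,:400]=f(t['color'],350,220,120,90,400,300); o[:300,400:]=f(sc['color'],40,210,140,105,400,300)
o[300:,:400]=f(t['color'],0,0,560,420,400,300); o[300:,400:]=f(sc['color'],0,0,560,420,400,300)
cv2.imwrite('pics/m5.png',o[:,:,::-1]); print(s['eef_pos'],s['contact_force'],s['time'])
E
```

```text
[0.5155171  0.07138162 0.26181291] [-0.13779645  0.1105864   0.96722022] 17.85
```

View pics/m5.png

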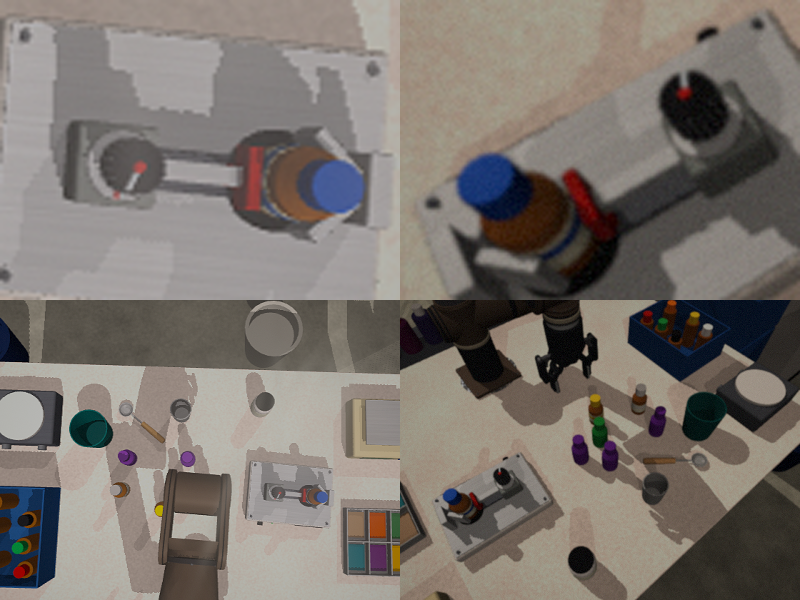

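The final view shows the bottle upright against the vee with the red jaw on it, at about (250..340,180) in the crop. The knob line has turned about 190–200°, matching the 193° commanded, and the other things stand where they were. The arm is clear, so I'm handing in.

```bash
python3 -c "
from plant import order
print(order.sign_off())"
```

```text
the job is handed in; nothing more can be done
None
```

The blue-capped bottle stands upright on the pad, pushed home into the vee; I turned the knob until its torque levelled off near 0.40 N m (an estimated 3–13° of slip), let go, and handed the job in at about 18 s, without measuring the witness pin's rise directly.

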